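Sort the dental handpieces onto their sloped stands

ROBOT

A 6-joint arm with a two-finger parallel gripper is mounted at the origin on the work surface. World frame = base frame: x ahead of the robot, y to its left, z up, the work surface at z = 0. Lengths are in m, angles in rad, forces in N, time in s.
With the tool pointing down it reaches from about 0.375 to 0.9 m from the base axis. Payload 3.1 kg.
Tool frame: the origin (TCP) lies between the finger pads; the fingertips stand 17 mm ahead of it and the grasp point (between the pads) lies 2 mm behind it; z points along the fingers, y is the line along which they close (so a half turn about z gives the same grasp; the last joint's range is limited). The gripper opens to 85 mm and grips with 20 to 120 N. Pads are 22 mm wide; open, the fingers measure 114 mm over their backs; the gripper's body (76 mm by 85 mm) begins 54 mm behind the grasp point. The pads swing forward as they close: fully open they stand 13 mm farther back than shut.
Start: joints at [-1.52, 0.527, 1.433, -0, 1.181, -0.178], TCP at [0.142, -0.609, 0.248] pointing down, gripper open.
Joint ranges: [-3.08, 3.08], [-0.75, 2.2], [0.22, 2.44], [-1.43, 4.57], [0, 2.65], [-2.85, 2.85]. Speed limits (rad/s): [2.79, 2.79, 3.14, 3.14, 3.14, 3.14].

INTERFACE

Orientations are given as a unit quaternion [x, y, z, w].
In Python, from station import sense, vision, order gives the robot as it stands.
- The arm moves only by the shell command python3 -m crank 'ROWS' [OPENING] [FORCE]. ROWS is JSON, a list of rows, each an object with "dp": the shift along the world's x, y, z in units of 30 mm (1.0 is 30 mm), a list of three; "angular": the turn, a rotation vector about the world's x, y, z in degrees, a list of three. In form: [{"dp": [dx, dy, dz], "angular": [ax, ay, az]}, ...]. A call has 1 to 20 rows; each row shifts and turns the commanded pose from where the row before left it; what a row does not reach is not made up. A row lasts 1/10 s, in which the tool goes at most 50 mm and 8.59 degrees, less where a joint would pass 70% of its speed; a pose out of reach is approached as far as the arm can. A call is refused whole if a number of a shift passes 1 or a number of a turn 8.59, either way. A call with a gripper value outside its range is refused whole. OPENING is the closure, from 0 (fully open) to 1 (shut), set as the call begins (- or left out, the last holds). The fingers move at their own pace and stop on an object; FORCE is the grip in N (left out, the last holds). Time passes only in rows, so rows that do not move let the fingers close. It gives the time, the measured TCP pose, the force, the opening and the grip force at its end, in the units of the state.
- sense(): the state, without advancing time (a new reading comes with each control period).
- vision.snapshot(name): name is "side" or "top"; returns a dict with "image" (480x640x3 uint8, blue, green, red), "range_z" (480x640 float32, m along the optical axis (not along the pixel's ray), 0 where there is no reading), "mtx" (3x3 intrinsics, pixels), "pose" (4x4, takes a point from camera to world coordinates). Camera axes: x right, y down, z forward; pixel columns grow to the right and rows downward; lengths in m; the calibration is good to about 2 mm. A picture is of the moment at which its call begins.
- order.sign_off(): hands the job in; it is judged then, once.
The state is a dict: "t": time; "q": joint angles; "qd": joint speeds; "tau": joint torques, N m; "tcp_pos": TCP position; "tool_rot": TCP orientation; "force": force on the tool from outside, world axes, zero at the start; "ft_torque": the same for the moment, N m; "finger_gap": opening from 0.0 (shut) to 1.0 (fully open); "gripper_force": force on a finger pad.
Only numpy, scipy, OpenCV 4.12 (cv2) and the standard library are available. Lean on these libraries where they do the work, as an engineer would, in place of code of your own. Each camera call takes 0.05 s, during which the arm holds its last target. There are 200 camera calls.

TASK

The two handpieces are mixed up: the blue-collared one sits on the orange stand and the orange-collared one lies on the table. Set each handpiece down gently on the stand of its own colour, lying in both forks with its steel nose at the high end and the forks between its two collars, and let go. Do not knock or shift the can, bottle, bowl or tooth cast.

Things in the scene. Friction and masses are not known exactly. Their poses are not given: they have to be found in the camera images.
- blue_handpiece: Cordless handpiece: round grey barrel 26 mm thick, steel nose, two square blue collars; 160 mm long, about 0.16 kg. Origin on the axis, x towards the nose. Tail end at x = -75 mm, nose tapers from +57 to its tip at +85. Collars 32 x 32 mm, 10 mm thick, centred at x = +52 and -58, stop it rolling; plain barrel between. Starts seated nose up on the orange stand.
- orange_handpiece: Cordless handpiece: round grey barrel 26 mm thick, steel nose, two square orange collars; 160 mm long, about 0.16 kg. Origin on the axis, x towards the nose. Tail end at x = -75 mm, nose tapers from +57 to its tip at +85. Collars 32 x 32 mm, 10 mm thick, centred at x = +52 and -58, stop it rolling; plain barrel between. Starts lying on the table, axis 16 mm up.
- blue_stand: Fixed stand: blue base 130 x 70 x 12 mm, two white posts with V forks (90 deg, mouth about 45 mm, 10 mm thick) 38 mm either way along a 20 deg slope, open between. Origin under the base centre on the table; x level, towards the high fork; z up. A seated handpiece has its origin 85 mm above the stand's origin, its x axis along the stand's x, pitched 20 deg nose up. Empty at first.
- orange_stand: Fixed stand: orange base 130 x 70 x 12 mm, two white posts with V forks (90 deg, mouth about 45 mm, 10 mm thick) 38 mm either way along a 20 deg slope, open between. Origin under the base centre on the table; x level, towards the high fork; z up. A seated handpiece has its origin 85 mm above the stand's origin, its x axis along the stand's x, pitched 20 deg nose up.
- blue_handpiece_nose (a point): Tip of the blue handpiece's steel nose, on its axis, 85 mm ahead of its origin.
- blue_handpiece_tail (a point): Centre of the blue handpiece's tail end, 75 mm behind its origin.
- blue_stand_nose (a point): Point where the nose tip of a handpiece centred on the blue stand lies (80 mm ahead of and 114 mm above the stand's origin).
- blue_stand_tail (a point): Point where the tail end of a handpiece centred on the blue stand lies (70 mm behind and 59 mm above the stand's origin).
- orange_handpiece_nose (a point): Tip of the orange handpiece's steel nose, on its axis, 85 mm ahead of its origin.
- orange_handpiece_tail (a point): Centre of the orange handpiece's tail end, 75 mm behind its origin.
- orange_stand_nose (a point): Point where the nose tip of a handpiece centred on the orange stand lies (80 mm ahead of and 114 mm above the stand's origin).
- orange_stand_tail (a point): Point where the tail end of a handpiece centred on the orange stand lies (70 mm behind and 59 mm above the stand's origin).
- spray_can: Bystander: upright spray can with a green label, diameter 52 mm, height 190 mm, loose. Origin at the centre of its underside.
- resin_bottle: Bystander: upright amber bottle with a white cap, diameter 52 mm, height 110 mm, loose. Origin at the centre of its underside.
- mixing_bowl: Bystander: green mixing bowl, rim diameter 90 mm, height 50 mm, loose. Origin at the centre of its underside.
- tooth_cast: Bystander: plaster block with pink gums and white teeth, 55 x 62 x 39 mm, loose. Origin at the centre of its underside.

How it is judged:
By the outcome, as a careful person would: the job done as asked, in the order asked, and still so for the second after the job is handed in, with the robot touching nothing.
It also fails if it takes over 62 s, if anything falls off the work surface, if the arm or the gripper's body presses on something with over 40 N, if the wrist force passes 120 N, or if a joint passes its speed limit or range.

## Working session

There is one attempt and no reset: what is moved stays moved. The work goes in short steps, Python scripts to look and compute and a shell command to move; the robot and the scene stay as the last step left them, time stands still between calls to the robot, and variables do not carry over. Pictures are saved under pics/ and viewed, at most 10 in all, crops included, and the job is handed in when it is done.

```bash
mkdir -p pics; ls; python3 - <<'E'
from station import sense, vision
import cv2,numpy as np
s=sense(); print(s['t'],s['tcp_pos'],s['tool_rot'])
for n in('top','side'):
    d=vision.snapshot(n); cv2.imwrite(f'pics/{n}0.png',d['image']); np.savez(f'{n}0.npz',**d)
    print(n,d['mtx'].round(1).tolist(),d['pose'].round(3).tolist())
E
```

```text
pics
0.0 [ 0.14235332 -0.60785222  0.24733389] [ 9.93406932e-01  1.14636119e-01  8.61300452e-05 -1.10423945e-03]
top [[557.2, 0.0, 314.6], [0.0, 557.2, 238.3], [0.0, 0.0, 1.0]] [[-0.011, -0.985, 0.173, 0.369], [-1.0, 0.01, -0.002, -0.009], [0.0, -0.173, -0.985, 1.227], [0.0, 0.0, 0.0, 1.0]]
side [[599.9, 0.0, 321.5], [0.0, 599.9, 245.8], [0.0, 0.0, 1.0]] [[-0.81, -0.452, 0.374, 0.136], [-0.586, 0.628, -0.512, 0.597], [-0.004, -0.634, -0.774, 0.987], [0.0, 0.0, 0.0, 1.0]]
```

View pics/top0.png

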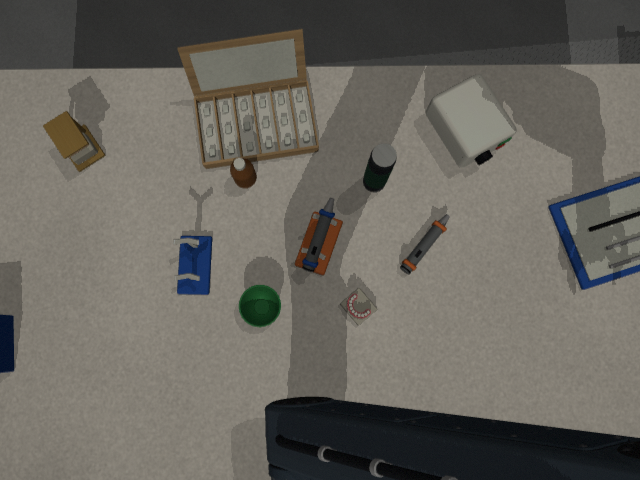

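View pics/side0.png

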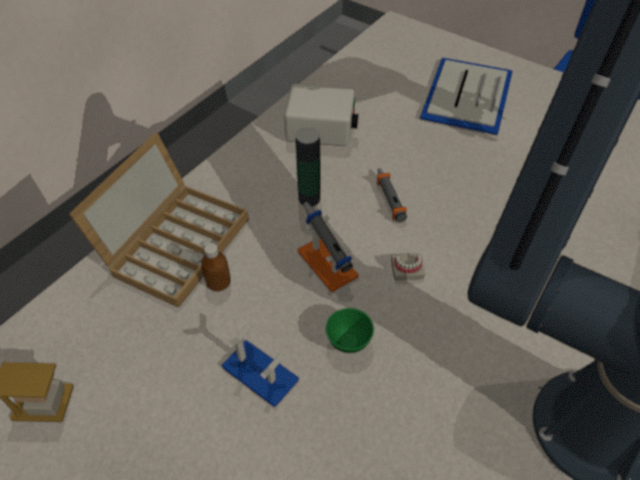

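Top view: the blue stand is at (195,265). The orange stand, carrying the blue handpiece, is at (320,242) with its nose at (330,203). The orange handpiece lies with its nose at (446,216) and tail at (405,270). The can (378,168), bowl (260,305), cast (358,304) and bottle (243,172) surround them.

```bash
cat > h.py <<'E'
import numpy as np,cv2
def cloud(d):
    z=d['range_z']; K=d['mtx']; v,u=np.mgrid[:480,:640]
    p=np.stack([(u-K[0,2])/K[0,0]*z,(v-K[1,2])/K[1,1]*z,z],-1)
    return p@d['pose'][:3,:3].T+d['pose'][:3,3]
def hsv(d): return cv2.cvtColor(d['image'],cv2.COLOR_BGR2HSV)
def mask(d,c):
    h=hsv(d); lo,hi=dict(blue=((105,120,40),(125,255,255)),orange=((4,150,70),(16,255,255)),green=((45,80,20),(85,255,255)))[c]
    return cv2.inRange(h,lo,hi)>0
def rect(P):
    (c,s,a)=cv2.minAreaRect((P[:,:2]*1000).astype(np.float32)); return np.round(c,1),np.round(s,1),round(a,1)
E
python3 - <<'E'
from h import *
for n in('top','side'):
    d=np.load(n+'0.npz'); W=cloud(d); ok=d['range_z']>0
    print('==',n)
    for c in('blue','orange'):
        m=(mask(d,c)&ok).astype(np.uint8)
        N,L,st,ce=cv2.connectedComponentsWithStats(m)
        for i in range(1,N):
            if st[i,4]<25: continue
            P=W[L==i]; print(c,ce[i].round(),st[i,4],'med',np.median(P,0).round(3),'zrange',np.percentile(P[:,2],[5,95]).round(3))
            Q=P[(P[:,2]>.006)&(P[:,2]<.018)]
            if len(Q)>300: print('   base rect',rect(Q))
    # tall things
    V=W[ok]; V=V[(V[:,0]>.3)&(V[:,0]<.75)&(abs(V[:,1])<.35)]
    # blue stand white posts
    B=V[(V[:,1]>.17)&(V[:,1]<.3)&(V[:,0]<.5)&(V[:,0]>.25)&(V[:,2]>.025)]
    print('posts',len(B)); print(B[np.argsort(-B[:,2])][:60:4].round(3).tolist())
E
```

```text
== top
blue [586. 237.] 1671 med [ 0.575 -0.594  0.012] zrange [0.008 0.016]
   base rect (array([ 590.6, -669.3]), array([198.2, 221. ]), 17.1)
blue [326. 213.] 72 med [ 0.616 -0.036  0.118] zrange [0.105 0.122]
blue [195. 266.] 1563 med [0.526 0.249 0.012] zrange [0.008 0.017]
   base rect (array([528.1, 253.5]), array([ 70. , 127.8]), 88.3)
blue [310. 263.] 70 med [ 0.519 -0.001  0.079] zrange [0.072 0.085]
blue [  6. 340.] 425 med [0.37  0.642 0.032] zrange [0.005 0.054]
orange [240. 174.] 40 med [0.711 0.146 0.082] zrange [0.074 0.091]
orange [306. 241.] 325 med [0.579 0.005 0.012] zrange [0.008 0.016]
   base rect (array([574.9,   7.7]), array([ 17.1, 111.8]), 70.5)
orange [328. 246.] 544 med [ 0.566 -0.041  0.013] zrange [0.008 0.016]
   base rect (array([565.9, -40.8]), array([ 24.5, 128.6]), 69.8)
orange [440. 225.] 58 med [ 0.606 -0.287  0.032] zrange [0.028 0.036]
orange [410. 264.] 61 med [ 0.521 -0.217  0.032] zrange [0.028 0.036]
posts 119
[[0.492, 0.229, 0.084], [0.49, 0.232, 0.079], [0.488, 0.23, 0.078], [0.493, 0.278, 0.076], [0.487, 0.231, 0.075], [0.489, 0.276, 0.0
[... 762 characters left out ...]

orange [382. 176.] 44 med [ 0.607 -0.283  0.031] zrange [0.022 0.034]
orange [398. 210.] 65 med [ 0.524 -0.213  0.03 ] zrange [0.014 0.035]
orange [325. 266.] 1145 med [ 0.57  -0.008  0.012] zrange [0.008 0.016]
   base rect (array([573.1, -18.1]), array([ 66.9, 129.8]), 71.6)
orange [219. 268.] 362 med [0.708 0.148 0.072] zrange [0.026 0.088]
posts 209
[[0.495, 0.275, 0.079], [0.487, 0.278, 0.077], [0.492, 0.228, 0.077], [0.494, 0.277, 0.076], [0.494, 0.272, 0.076], [0.491, 0.23, 0.075], [0.491, 0.279, 0.075], [0.49, 0.274, 0.075], [0.486, 0.234, 0.074], [0.489, 0.233, 0.074], [0.493, 0.231, 0.073], [0.486, 0.228, 0.073], [0.496, 0.235, 0.073], [0.489, 0.278, 0.072], [0.489, 0.233, 0.071]]
```

```bash
python3 - <<'E'
from h import *
A=[]
for n in('top','side'):
    d=np.load(n+'0.npz'); W=cloud(d); ok=d['range_z']>0
    V=W[ok]
    B=V[(V[:,1]>.19)&(V[:,1]<.31)&(V[:,0]<.63)&(V[:,0]>.44)&(V[:,2]>.02)&(V[:,2]<.14)]
    for lo,hi in((.475,.51),(.545,.59)):
        S=B[(B[:,0]>lo)&(B[:,0]<hi)]; print(n,'post',lo,len(S),'x',np.percentile(S[:,0],[5,50,95]).round(3),'y',np.percentile(S[:,1],[2,50,98]).round(3),'z',np.percentile(S[:,2],[90,98,100]).round(3))
    # orange base merged
    m=mask(d,'orange')&ok&(W[...,2]>.006)&(W[...,2]<.018)&(abs(W[...,0]-.573)<.09)&(abs(W[...,1]+.017)<.08)
    A.append(W[m]); print(n,'orange base',rect(W[m]))
    # barrel of orange handpiece & blue handpiece: top slices via PCA
    for nm,c,r,z0,z1 in(('orangeHP',(.566,-.253),.1,.020,.045),('blueHP',(.57,-.018),.1,.055,.16)):
        S=V[(np.hypot(V[:,0]-c[0],V[:,1]-c[1])<r)&(V[:,2]>z0)&(V[:,2]<z1)]
        print(n,nm,len(S),rect(S))
    for nm,c,r,z0 in(('can',(.70,-.11),.09,.1),('bottle',(.7,.14),.05,.06),('bowl',(.45,.12),.09,.03),('cast',(.44,-.08),.07,.025)):
        S=V[(np.hypot(V[:,0]-c[0],V[:,1]-c[1])<r)&(V[:,2]>z0)&(V[:,2]<.23)]
        print(n,nm,len(S),rect(S)[:2],S[:,2].max().round(3)) if len(S)>5 else None
print('all',rect(np.vstack(A)))
E
```

```text
top post 0.475 138 x [0.489 0.494 0.501] y [0.229 0.258 0.281] z [0.076 0.08  0.084]
top post 0.545 155 x [0.56  0.566 0.572] y [0.228 0.255 0.278] z [0.101 0.106 0.107]
top orange base (array([573.7, -19.9]), array([ 69.2, 128.8]), 69.8)
top orangeHP 750 (array([ 569.3, -256.2]), array([ 31.9, 159.5]), 50.7)
top blueHP 1043 (array([575.7, -21.1]), array([ 52.5, 153.3]), 69.8)
top can 872 (array([ 678.5, -110.6]), array([ 50.2, 151.3])) 0.198
top bottle 450 (array([723.4, 143.8]), array([45.4, 50.4])) 0.115
top bowl 552 (array([434.5, 105.3]), array([86.7, 86.1])) 0.057
top cast 245 (array([ 430.5, -101.7]), array([64.8, 40.7])) 0.044
side post 0.475 236 x [0.489 0.495 0.501] y [0.229 0.252 0.278] z [0.075 0.077 0.079]
side post 0.545 300 x [0.56  0.566 0.572] y [0.228 0.251 0.276] z [0.101 0.104 0.106]
side orange base (array([573.1, -18.1]), array([ 66.9, 129.8]), 71.6)
side orangeHP 580 (array([ 568.8, -256.9]), array([ 32. , 158.9]), 50.2)
side blueHP 1195 (array([577. , -22.3]), array([ 53.7, 155.9]), 71.1)
side can 1143 (array([ 684.2, -106.4]), array([ 51.5, 154.4])) 0.196
side bottle 598 (array([720.9, 146.6]), array([51. , 40.3])) 0.114
side bowl 798 (array([435.2, 103.4]), array([87.8, 89.1])) 0.056
side cast 278 (array([ 428.1, -101.1]), array([55.4, 37.7])) 0.045
all (array([573. , -19.5]), array([ 69.5, 130.4]), 69.8)
```

```bash
cat >> h.py <<'E'
from scipy.spatial.transform import Rotation as R
def frame(yaw,pitch):
    d=np.array([np.cos(np.radians(yaw)),np.sin(np.radians(yaw)),0]); p=np.radians(pitch)
    x=d*np.cos(p)+[0,0,np.sin(p)]; z=d*np.sin(p)-[0,0,np.cos(p)]
    return R.from_matrix(np.stack([x,np.cross(z,x),z],1))
def togo(s,pos,yaw,pitch):
    "shift in 30 mm units and turn in degrees from the measured pose to the wanted TCP pose"
    T=frame(yaw,pitch)
    print('t',round(s['t'],2),'tcp',np.round(s['tcp_pos'],4),'dp',((np.array(pos)-s['tcp_pos'])/.03).round(2),'turn',np.degrees((T*R.from_quat(s['tool_rot']).inv()).as_rotvec()).round(2),
     'gap',round(s['finger_gap'],2),'F',np.round(s['force'],1),'q6',round(s['q'][5],2))
E
python3 -m crank '[{"dp":[0.65,1,-0.07],"angular":[0,0,-3.34]},{"dp":[0.65,1,-0.07],"angular":[0,0,-3.34]},{"dp":[0.65,1,-0.07],"angular":[0,0,-3.34]},{"dp":[0.65,1,-0.07],"angular":[0,0,-3.34]},{"dp":[0.65,1,-0.07],"angular":[0,0,-3.34]},{"dp":[0.65,1,-0.07],"angular":[0,0,-3.34]},{"dp":[0.65,1,-0.07],"angular":[0,0,-3.34]},{"dp":[0.65,1,-0.07],"angular":[0,0,-3.34]},{"dp":[0.65,1,-0.07],"angular":[0,0,-3.34]},{"dp":[0.65,1,-0.07],"angular":[0,0,-3.34]},{"dp":[0.65,1,-0.07],"angular":[-0.69,-1.88,0]},{"dp":[0.65,1,-0.07],"angular":[-0.69,-1.88,0]},{"dp":[0.65,1,-0.07],"angular":[-0.69,-1.88,0]},{"dp":[0.65,1,-0.07],"angular":[-0.69,-1.88,0]},{"dp":[0.65,1,-0.07],"angular":[-0.69,-1.88,0]},{"dp":[0.65,1,-0.07],"angular":[-0.69,-1.88,0]},{"dp":[0.65,1,-0.07],"angular":[-0.69,-1.88,0]},{"dp":[0.65,1,-0.07],"angular":[-0.69,-1.88,0]},{"dp":[0.65,1,-0.07],"angular":[-0.69,-1.88,0]},{"dp":[0.65,1,-0.07],"angular":[-0.69,-1.88,0]}]' 0 40
python3 -c "
from h import *; from station import sense
s=sense(); togo(s,(.533,-.006,.205),-20.2,20); togo(s,(.575,-.021,.083),-20.2,20)
d=np.load('side0.npz');W=cloud(d);S=W[(W[...,2]>.15)&(W[...,2]<.23)&(abs(W[...,0]-.7)<.1)&(abs(W[...,1]+.11)<.1)];print('can',rect(S))"
```

```text
t: 2.1
tcp_pos: [0.5328, -0.0071, 0.2061]
tool_rot: [0.969, -0.173, 0.172, 0.03]
force: [0.3, -0.1, 0.6]
finger_gap: 1.005
gripper_force: 0.0
t 2.1 tcp [ 0.5328 -0.0071  0.2061] dp [ 0.01  0.04 -0.04] turn [-0.01  0.09  0.02] gap 1.01 F [ 0.3 -0.1  0.6] q6 1.82
t 2.1 tcp [ 0.5328 -0.0071  0.2061] dp [ 1.41 -0.46 -4.1 ] turn [-0.01  0.09  0.02] gap 1.01 F [ 0.3 -0.1  0.6] q6 1.82
can (array([ 713.7, -146.7]), array([50. , 52.2]), 62.0)
```

```bash
python3 -m crank '[{"dp":[0.235,-0.077,-0.68],"angular":[0,0,0]},{"dp":[0.235,-0.077,-0.68],"angular":[0,0,0]},{"dp":[0.235,-0.077,-0.68],"angular":[0,0,0]},{"dp":[0.235,-0.077,-0.68],"angular":[0,0,0]},{"dp":[0.155,-0.05,-0.46],"angular":[0,0,0]},{"dp":[0.155,-0.05,-0.46],"angular":[0,0,0]},{"dp":[0.16,-0.052,-0.46],"angular":[0,0,0]},{"dp":[0,0,0],"angular":[0,0,0]},{"dp":[0,0,0],"angular":[0,0,0]}]' 0 40
python3 - <<'E'
from h import *; from station import sense,vision
togo(sense(),(.575,-.021,.083),-20.2,20)
d=vision.snapshot('side'); cv2.imwrite('pics/s1.png',cv2.resize(d['image'][150:350,200:460],(780,600)))
E
```

```text
t: 3.0
tcp_pos: [0.5744, -0.0223, 0.083]
tool_rot: [0.97, -0.173, 0.171, 0.03]
force: [-0.1, 0.1, -0.6]
finger_gap: 0.996
gripper_force: 0.0
t 3.0 tcp [ 0.5744 -0.0223  0.083 ] dp [ 0.02  0.04 -0.  ] turn [-0.03 -0.03  0.03] gap 1.0 F [-0.1  0.1 -0.6] q6 1.93
```

View pics/s1.png

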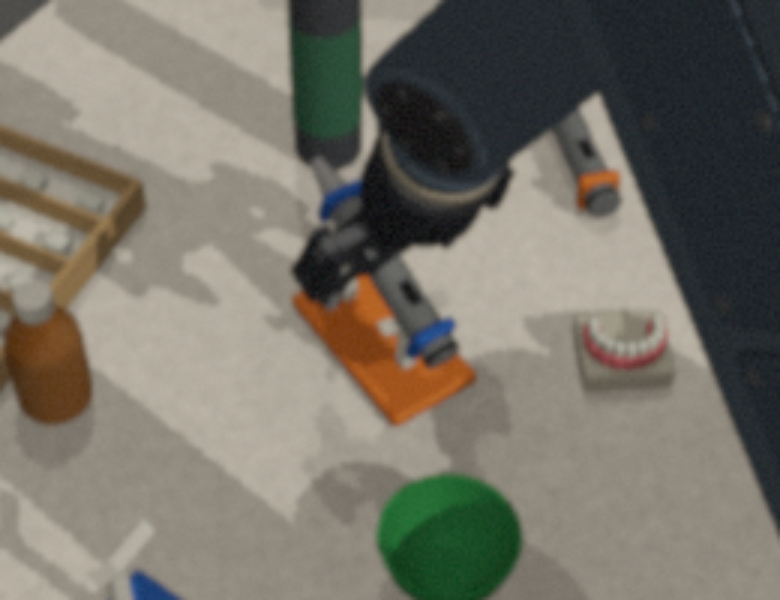

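The open gripper straddles the barrel (crop about (340,250)) between the blue collars at (345,200) and (430,335). Closing on it now.

```bash
python3 -m crank '[{"dp":[0,0.04,0],"angular":[0,0,0]},{"dp":[0,0,0],"angular":[0,0,0]},{"dp":[0,0,0],"angular":[0,0,0]},{"dp":[0,0,0],"angular":[0,0,0]},{"dp":[0,0,0],"angular":[0,0,0]},{"dp":[0,0,0],"angular":[0,0,0]},{"dp":[0,0,0],"angular":[0,0,0]},{"dp":[0,0,0],"angular":[0,0,0]},{"dp":[0,0,0],"angular":[0,0,0]},{"dp":[0,0,0],"angular":[0,0,0]}]' 1 50
```

```text
t: 4.05
tcp_pos: [0.5749, -0.0207, 0.0839]
tool_rot: [0.969, -0.173, 0.172, 0.03]
force: [-1.0, 4.4, 6.3]
finger_gap: 0.287
gripper_force: 48.8
```

```bash
python3 -m crank '[{"dp":[-0.08,0.03,0.24],"angular":[0,0,0]},{"dp":[-0.12,0.04,0.36],"angular":[0,0,0]},{"dp":[0,0,0.6],"angular":[0,0,0]},{"dp":[0,0,0.8],"angular":[0,0,0]},{"dp":[0,0,0.8],"angular":[0,0,0]},{"dp":[0,0,0.6],"angular":[0,0,0]},{"dp":[-0.24,0.8,0],"angular":[0,0,1.86]},{"dp":[-0.24,0.9,0],"angular":[0,0,1.86]},{"dp":[-0.24,0.95,0],"angular":[0,0,1.86]},{"dp":[-0.24,0.95,0],"angular":[0,0,1.86]},{"dp":[-0.24,0.95,0],"angular":[0,0,1.86]},{"dp":[-0.24,0.95,0],"angular":[0,0,1.86]},{"dp":[-0.24,0.95,-0.05],"angular":[0,0,1.86]},{"dp":[-0.24,0.95,-0.1],"angular":[0,0,1.86]},{"dp":[-0.24,0.9,-0.1],"angular":[0,0,1.86]},{"dp":[-0.24,0.75,-0.15],"angular":[0,0,1.86]},{"dp":[0,0,0],"angular":[0,0,0]},{"dp":[0,0,0],"angular":[0,0,0]},{"dp":[0,0,0],"angular":[0,0,0]}]'
python3 - <<'E'
from h import *; from station import sense,vision
s=sense(); togo(s,(.498,.2535,.176),-1.6,20)
X=R.from_quat(s['tool_rot']); tcp=s['tcp_pos']
for n in('side','top'):
    d=vision.snapshot(n); np.savez(n+'1.npz',**d); W=cloud(d)
    L=X.inv().apply(W.reshape(-1,3)-tcp).reshape(W.shape)   # tool frame
    m=mask(d,'blue')&(d['range_z']>0)&(abs(L[...,0])<.09)&(abs(L[...,1])<.03)&(abs(L[...,2])<.03)
    for sg in(-1,1):
        S=L[m&(sg*L[...,0]>.02)]; print(n,sg,len(S),np.percentile(S,[3,50,97],axis=0).round(4).tolist()) if len(S) else None
    cv2.imwrite(f'pics/{n}1.png',cv2.resize(d['image'][220:460,150:470] if n=='side' else d['image'][150:330,120:360],(800,600)))
E
```

```text
t: 5.95
tcp_pos: [0.4968, 0.2516, 0.1736]
tool_rot: [0.985, -0.015, 0.174, 0.002]
force: [1.6, -0.8, -2.5]
finger_gap: 0.288
gripper_force: 49.5
t 5.95 tcp [0.4968 0.2516 0.1736] dp [0.04 0.06 0.08] turn [-0.01  0.02  0.1 ] gap 0.29 F [ 1.6 -0.8 -2.5] q6 2.16
side -1 115 [[-0.0629, -0.0143, -0.0193], [-0.0588, -0.0038, -0.0164], [-0.0546, 0.0116, -0.0011]]
side 1 99 [[0.0468, -0.0145, -0.0194], [0.0501, -0.0041, -0.0163], [0.0534, 0.0118, -0.0007]]
top -1 56 [[-0.061, 0.0012, -0.0201], [-0.056, 0.0112, -0.0163], [-0.0528, 0.0161, 0.005]]
top 1 101 [[0.0477, -0.0113, -0.0205], [0.0532, 0.0059, -0.016], [0.0567, 0.0161, 0.0069]]
```

View pics/side1.png

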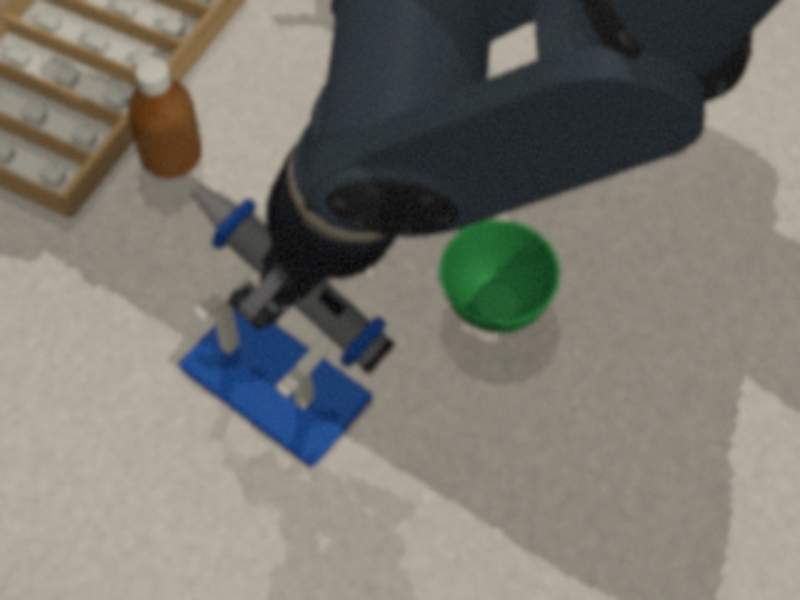

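The blue handpiece is held level with the stand's line. Its nose collar is at crop (233,222) and its tail collar at (363,342), with the stand's posts at (225,325) and (298,385). Lowering it.

```bash
python3 -m crank '[{"dp":[0.19,0.01,-0.5],"angular":[0,0,0]},{"dp":[0.19,0.01,-0.5],"angular":[0,0,0]},{"dp":[0.19,0.01,-0.5],"angular":[0,0,0]},{"dp":[0.19,0.01,-0.5],"angular":[0,0,0]},{"dp":[0.15,0.01,-0.4],"angular":[0,0,0]},{"dp":[0.06,0,-0.15],"angular":[0,0,0]},{"dp":[0.05,0,-0.12],"angular":[0,0,0]},{"dp":[0.04,0,-0.1],"angular":[0,0,0]},{"dp":[0.03,0,-0.08],"angular":[0,0,0]},{"dp":[0,0,0],"angular":[0,0,0]},{"dp":[0,0,0],"angular":[0,0,0]}]'
python3 -c "
from h import *; from station import sense
togo(sense(),(.531,.253,.0845),-1.6,20)"
```

```text
t: 7.15
tcp_pos: [0.5294, 0.2541, 0.0881]
tool_rot: [0.985, -0.014, 0.174, 0.002]
force: [-0.8, 0.2, -2.0]
finger_gap: 0.286
gripper_force: 49.5
t 7.15 tcp [0.5294 0.2541 0.0881] dp [ 0.05 -0.04 -0.12] turn [-0.03  0.05  0.02] gap 0.29 F [-0.8  0.2 -2. ] q6 2.28
```

Not in contact yet; lowering the last few millimetres slowly.

```bash
python3 -m crank '[{"dp":[0.03,-0.03,-0.05],"angular":[0,0,0]},{"dp":[0.02,0,-0.05],"angular":[0,0,0]},{"dp":[0,0,-0.03],"angular":[0,0,0]},{"dp":[0,0,0],"angular":[0,0,0]},{"dp":[0,0,0],"angular":[0,0,0]}]'
python3 - <<'E'
from h import *; from station import sense,vision
s=sense(); togo(s,(.531,.253,.084),-1.6,20)
d=vision.snapshot('side'); cv2.imwrite('pics/s2.png',cv2.resize(d['image'][290:430,190:350],(800,600)))
E
```

```text
t: 7.65
tcp_pos: [0.5313, 0.2537, 0.0847]
tool_rot: [0.984, -0.014, 0.175, 0.002]
force: [-2.8, 2.5, 5.7]
finger_gap: 0.282
gripper_force: 50.2
t 7.65 tcp [0.5313 0.2537 0.0847] dp [-0.01 -0.02 -0.02] turn [-0.1   0.14  0.  ] gap 0.28 F [-2.8  2.5  5.7] q6 2.28
```

View pics/s2.png

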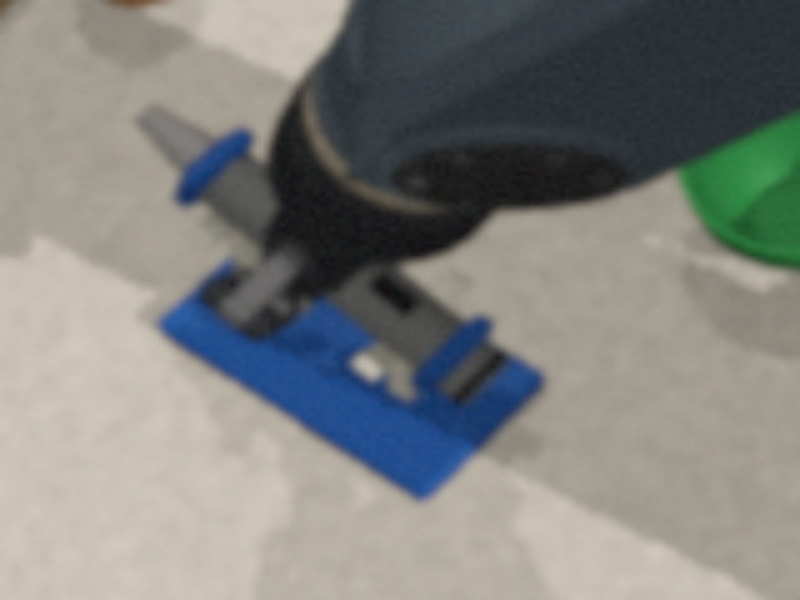

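The barrel lies in the lower fork (crop (375,365)), the tail collar (455,355) is behind it, and the nose collar (215,165) is ahead of the hidden high fork. The contact force is about 8 N. Releasing and backing off.

```bash
python3 -m crank '[{"dp":[0,0,0],"angular":[0,0,0]},{"dp":[0,0,0],"angular":[0,0,0]},{"dp":[0,0,0],"angular":[0,0,0]},{"dp":[0,0,0],"angular":[0,0,0]},{"dp":[0,0,0],"angular":[0,0,0]},{"dp":[0,0,0],"angular":[0,0,0]},{"dp":[0,0,0],"angular":[0,0,0]},{"dp":[0,0,0],"angular":[0,0,0]},{"dp":[-0.11,0,0.3],"angular":[0,0,0]},{"dp":[-0.18,0,0.5],"angular":[0,0,0]},{"dp":[-0.22,0,0.6],"angular":[0,0,0]},{"dp":[-0.25,0,0.7],"angular":[0,0,0]},{"dp":[-0.25,0,0.7],"angular":[0,0,0]},{"dp":[-0.25,0,0.7],"angular":[0,0,0]},{"dp":[-0.25,0,0.7],"angular":[0,0,0]},{"dp":[0,0,0],"angular":[0,0,0]}]' 0 50
python3 - <<'E'
from h import *; from station import sense,vision
s=sense(); togo(s,(.565,-.2535,.10),-39.5,0)
for n in('side','top'):
    d=vision.snapshot(n); W=cloud(d); m=mask(d,'blue')&(d['range_z']>0)&(W[...,2]>.045)&(W[...,2]<.15)&(abs(W[...,0]-.53)<.1)&(abs(W[...,1]-.253)<.04)
    for sg in(-1,1):
        S=W[m&(sg*(W[...,0]-.52)>0)]; print(n,sg,len(S),np.median(S,0).round(4))
    np.savez(n+'2.npz',**d)
E
```

```text
t: 9.3
tcp_pos: [0.4858, 0.2537, 0.2132]
tool_rot: [0.984, -0.014, 0.176, 0.001]
force: [0.4, 0.1, 0.3]
finger_gap: 0.999
gripper_force: 0.0
t 9.3 tcp [0.4858 0.2537 0.2132] dp [  2.64 -16.91  -3.77] turn [  7.11  19.44 -37.49] gap 1.0 F [0.4 0.1 0.3] q6 2.12
side -1 102 [0.4705 0.26   0.0798]
side 1 85 [0.5732 0.2556 0.1174]
top -1 6 [0.5122 0.2666 0.085 ]
top 1 82 [0.5755 0.2468 0.1178]
```

```bash
python3 -m crank '[{"dp":[0.15,-1,-0.08],"angular":[0.1,4,0]},{"dp":[0.15,-1,-0.08],"angular":[0.1,4,0]},{"dp":[0.15,-1,-0.08],"angular":[0.1,4,0]},{"dp":[0.15,-1,-0.08],"angular":[0.1,4,0]},{"dp":[0.15,-1,-0.08],"angular":[0.1,4,0]},{"dp":[0.15,-1,-0.08],"angular":[0,0,-3.16]},{"dp":[0.15,-1,-0.08],"angular":[0,0,-3.16]},{"dp":[0.15,-1,-0.08],"angular":[0,0,-3.16]},{"dp":[0.15,-1,-0.08],"angular":[0,0,-3.16]},{"dp":[0.15,-1,-0.08],"angular":[0,0,-3.16]},{"dp":[0.15,-1,-0.08],"angular":[0,0,-3.16]},{"dp":[0.15,-1,-0.1],"angular":[0,0,-3.16]},{"dp":[0.15,-1,-0.2],"angular":[0,0,-3.16]},{"dp":[0.15,-1,-0.3],"angular":[0,0,-3.16]},{"dp":[0.15,-1,-0.4],"angular":[0,0,-3.16]},{"dp":[0.2,-0.95,-0.5],"angular":[0,0,-3.16]},{"dp":[0.2,-0.95,-0.5],"angular":[0,0,-3.16]},{"dp":[0,0,0],"angular":[0,0,0]},{"dp":[0,0,0],"angular":[0,0,0]}]'
python3 - <<'E'
from h import *; from station import sense,vision
s=sense(); togo(s,(.565,-.2535,.022),-39.5,0)
d=vision.snapshot('top');np.savez('top3.npz',**d); cv2.imwrite('pics/t3.png',cv2.resize(d['image'][140:320,300:540],(800,600)))
E
```

```text
t: 11.3
tcp_pos: [0.5641, -0.254, 0.1216]
tool_rot: [0.941, -0.339, -0.002, -0.0]
force: [-0.0, 0.8, 0.7]
finger_gap: 0.997
gripper_force: 0.0
t 11.3 tcp [ 0.5641 -0.254   0.1216] dp [ 0.03  0.02 -3.32] turn [-0.09 -0.18  0.11] gap 1.0 F [-0.   0.8  0.7] q6 1.66
```

View pics/t3.png

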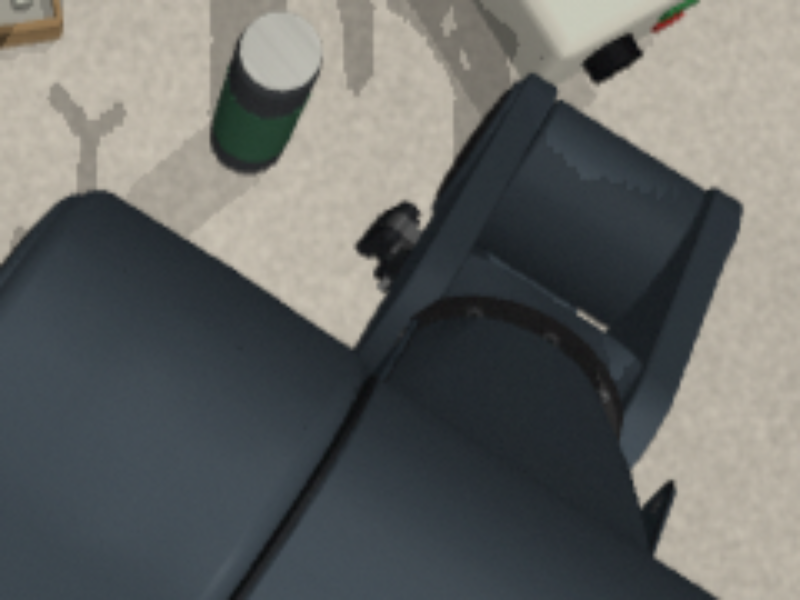

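The arm hides the handpiece in the top view, but the can at (265,90) is clear of it. Descending on the measured pose.

```bash
python3 -m crank '[{"dp":[0.03,0.02,-0.6],"angular":[0,0,0]},{"dp":[0,0,-0.7],"angular":[0,0,0]},{"dp":[0,0,-0.7],"angular":[0,0,0]},{"dp":[0,0,-0.5],"angular":[0,0,0]},{"dp":[0,0,-0.4],"angular":[0,0,0]},{"dp":[0,0,-0.2],"angular":[0,0,0]},{"dp":[0,0,-0.15],"angular":[0,0,0]},{"dp":[0,0,0],"angular":[0,0,0]},{"dp":[0,0,0],"angular":[0,0,0]}]'
python3 -m crank '[{"dp":[0,0,0],"angular":[0,0,0]},{"dp":[0,0,0],"angular":[0,0,0]},{"dp":[0,0,0],"angular":[0,0,0]},{"dp":[0,0,0],"angular":[0,0,0]},{"dp":[0,0,0],"angular":[0,0,0]},{"dp":[0,0,0],"angular":[0,0,0]},{"dp":[0,0,0],"angular":[0,0,0]},{"dp":[0,0,0],"angular":[0,0,0]},{"dp":[0,0,0],"angular":[0,0,0]},{"dp":[0,0,0],"angular":[0,0,0]}]' 1 50
```

```text
t: 12.25
tcp_pos: [0.5664, -0.2536, 0.0265]
tool_rot: [0.941, -0.338, 0.001, 0.001]
force: [0.1, -0.3, 0.2]
finger_gap: 1.002
gripper_force: 0.0
t: 13.25
tcp_pos: [0.5662, -0.2535, 0.0265]
tool_rot: [0.941, -0.338, 0.0, 0.001]
force: [-1.7, -1.2, 4.3]
finger_gap: 0.279
gripper_force: 49.5
```

```bash
python3 -m crank '[{"dp":[0,0,0.4],"angular":[0,0,0]},{"dp":[0,0,0.8],"angular":[0,0,0]},{"dp":[0,0,1],"angular":[0,0,0]},{"dp":[0,0,1],"angular":[0,0,0]},{"dp":[0,0,0.8],"angular":[0,0,0]},{"dp":[-0.09,0.7,0.14],"angular":[0,0,4.83]},{"dp":[-0.09,0.8,0.14],"angular":[0,0,4.83]},{"dp":[-0.09,0.85,0.14],"angular":[0,0,4.83]},{"dp":[-0.09,0.9,0.14],"angular":[0,0,4.83]},{"dp":[-0.09,0.9,0.14],"angular":[-1.15,-3.13,0]},{"dp":[-0.09,0.9,0.14],"angular":[-1.15,-3.13,0]},{"dp":[-0.09,0.9,0.14],"angular":[-1.15,-3.13,0]},{"dp":[-0.08,0.8,0.14],"angular":[-1.15,-3.13,0]},{"dp":[-0.08,0.8,0.14],"angular":[-1.15,-3.13,0]},{"dp":[-0.08,0.67,0.14],"angular":[-1.15,-3.13,0]},{"dp":[0,0,0],"angular":[0,0,0]},{"dp":[0,0,0],"angular":[0,0,0]},{"dp":[0,0,0],"angular":[0,0,0]}]'
python3 - <<'E'
from h import *; from station import sense,vision
s=sense(); togo(s,(.540,-.007,.189),-20.2,20)
X=R.from_quat(s['tool_rot']); tcp=s['tcp_pos']
for n in('side','top'):
    d=vision.snapshot(n); W=cloud(d)
    L=X.inv().apply(W.reshape(-1,3)-tcp).reshape(W.shape)
    m=mask(d,'orange')&(d['range_z']>0)&(abs(L[...,0])<.09)&(abs(L[...,1])<.03)&(abs(L[...,2])<.04)
    for sg in(-1,1):
        S=L[m&(sg*L[...,0]>.02)]; print(n,sg,len(S),np.percentile(S,[3,50,97],axis=0).round(4).tolist()) if len(S) else None
    if n=='side': cv2.imwrite('pics/s4.png',cv2.resize(d['image'][130:310,240:480],(800,600)))
E
```

```text
t: 15.05
tcp_pos: [0.5407, -0.0074, 0.1882]
tool_rot: [0.969, -0.173, 0.171, 0.031]
force: [0.1, -0.3, -1.3]
finger_gap: 0.277
gripper_force: 49.4
t 15.05 tcp [ 0.5407 -0.0074  0.1882] dp [-0.02  0.01  0.03] turn [0.04 0.05 0.08] gap 0.28 F [ 0.1 -0.3 -1.3] q6 1.84
side -1 91 [[-0.0619, -0.0143, -0.009], [-0.059, -0.0054, -0.0038], [-0.0541, 0.0117, 0.0139]]
side 1 93 [[0.0482, -0.0147, -0.0079], [0.0511, -0.0072, -0.0032], [0.0556, 0.0128, 0.0199]]
top 1 90 [[0.0489, -0.0134, -0.0085], [0.054, 0.001, -0.0048], [0.0576, 0.0146, 0.0103]]
```

View pics/s4.png

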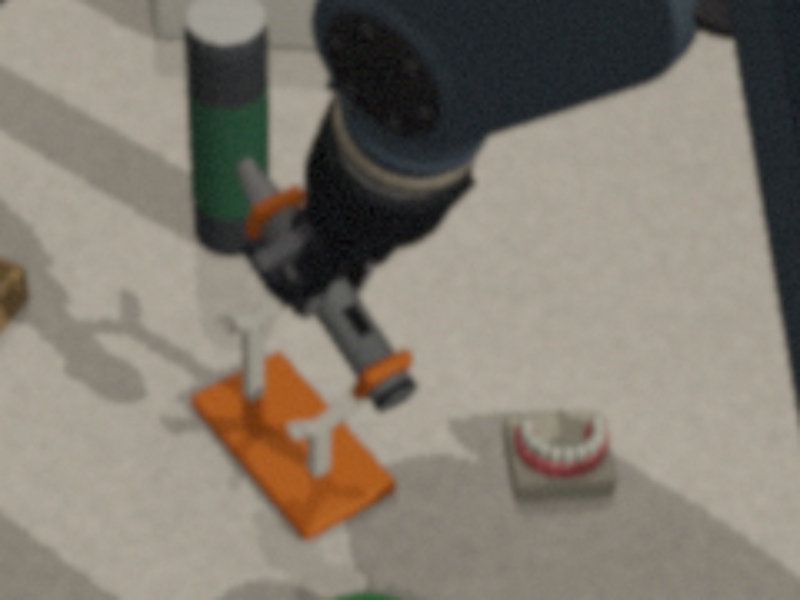

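The orange handpiece is held nose up, with its collars at crop (275,212) and (385,372). It is lined up behind and above the empty orange stand's forks, at (250,325) and (315,430). Lowering it.

```bash
python3 -m crank '[{"dp":[0.17,-0.06,-0.51],"angular":[0,0,0]},{"dp":[0.17,-0.06,-0.51],"angular":[0,0,0]},{"dp":[0.17,-0.06,-0.51],"angular":[0,0,0]},{"dp":[0.17,-0.07,-0.51],"angular":[0,0,0]},{"dp":[0.16,-0.07,-0.5],"angular":[0,0,0]},{"dp":[0.05,-0.02,-0.15],"angular":[0,0,0]},{"dp":[0.04,-0.02,-0.12],"angular":[0,0,0]},{"dp":[0.03,-0.01,-0.1],"angular":[0,0,0]},{"dp":[0.03,-0.01,-0.08],"angular":[0,0,0]},{"dp":[0,0,0],"angular":[0,0,0]},{"dp":[0,0,0],"angular":[0,0,0]}]'
python3 -c "
from h import *; from station import sense
togo(sense(),(.571,-.0190,.0963),-20.2,20)"
```

```text
t: 16.25
tcp_pos: [0.5697, -0.0181, 0.0987]
tool_rot: [0.969, -0.173, 0.171, 0.031]
force: [-0.2, -0.2, -1.5]
finger_gap: 0.282
gripper_force: 49.4
t 16.25 tcp [ 0.5697 -0.0181  0.0987] dp [ 0.04 -0.03 -0.08] turn [0.04 0.05 0.03] gap 0.28 F [-0.2 -0.2 -1.5] q6 1.92
```

```bash
python3 -m crank '[{"dp":[0.04,-0.03,-0.04],"angular":[0,0,0]},{"dp":[0,0,-0.04],"angular":[0,0,0]},{"dp":[0,0,-0.03],"angular":[0,0,0]},{"dp":[0,0,0],"angular":[0,0,0]},{"dp":[0,0,0],"angular":[0,0,0]}]'
python3 -c "
from h import *; from station import sense
togo(sense(),(.571,-.0190,.0963),-20.2,20)"
```

```text
t: 16.75
tcp_pos: [0.5709, -0.0191, 0.0951]
tool_rot: [0.969, -0.173, 0.171, 0.031]
force: [-0.2, -0.6, 0.4]
finger_gap: 0.28
gripper_force: 49.6
t 16.75 tcp [ 0.5709 -0.0191  0.0951] dp [0.   0.   0.04] turn [0.04 0.03 0.03] gap 0.28 F [-0.2 -0.6  0.4] q6 1.92
```

Contact is only just starting, so I'll lower about another millimetre or two.

```bash
python3 -m crank '[{"dp":[0,0,-0.03],"angular":[0,0,0]},{"dp":[0,0,-0.02],"angular":[0,0,0]},{"dp":[0,0,0],"angular":[0,0,0]},{"dp":[0,0,0],"angular":[0,0,0]}]'
```

```text
t: 17.15
tcp_pos: [0.5709, -0.0191, 0.0949]
tool_rot: [0.969, -0.173, 0.172, 0.031]
force: [-4.8, 0.0, 10.6]
finger_gap: 0.286
gripper_force: 50.7
```

```bash
python3 -m crank '[{"dp":[0,0,0],"angular":[0,0,0]},{"dp":[0,0,0],"angular":[0,0,0]},{"dp":[0,0,0],"angular":[0,0,0]},{"dp":[0,0,0],"angular":[0,0,0]},{"dp":[0,0,0],"angular":[0,0,0]},{"dp":[0,0,0],"angular":[0,0,0]},{"dp":[0,0,0],"angular":[0,0,0]},{"dp":[0,0,0],"angular":[0,0,0]},{"dp":[-0.1,0.04,0.3],"angular":[0,0,0]},{"dp":[-0.17,0.06,0.5],"angular":[0,0,0]},{"dp":[-0.2,0.07,0.6],"angular":[0,0,0]},{"dp":[-0.24,0.09,0.7],"angular":[0,0,0]},{"dp":[-0.24,0.09,0.7],"angular":[0,0,0]},{"dp":[-0.24,0.09,0.7],"angular":[0,0,0]},{"dp":[-0.24,0.09,0.7],"angular":[0,0,0]},{"dp":[-0.4,0,0.9],"angular":[0,0,0]},{"dp":[-0.4,0,0.9],"angular":[0,0,0]},{"dp":[0,0,0],"angular":[0,0,0]},{"dp":[0,0,0],"angular":[0,0,0]}]' 0 50
python3 - <<'E'
from h import *; from station import vision
d=vision.snapshot('side'); W=cloud(d); cv2.imwrite('pics/s5.png',cv2.resize(d['image'][130:430,190:490],(600,600)))
for c,cx,y in(('blue',.52,.253),('orange',.56,-.017)):
    m=mask(d,c)&(d['range_z']>0)&(W[...,2]>.045)&(W[...,2]<.15)&(abs(W[...,0]-cx)<.1)&(abs(W[...,1]-y)<.06)
    for sg in(-1,1):
        S=W[m&(sg*(W[...,0]-cx)>0)]; print(c,sg,len(S),np.median(S,0).round(4)) if len(S) else None
V=W[d['range_z']>0]
for nm,c,r,z0 in(('can',(.714,-.147),.05,.15),('bottle',(.7,.14),.05,.06),('bowl',(.435,.104),.09,.03),('cast',(.44,-.08),.07,.025)):
    S=V[(np.hypot(V[:,0]-c[0],V[:,1]-c[1])<r)&(V[:,2]>z0)&(V[:,2]<.23)]
    print(nm,rect(S)[:2]) if len(S)>5 else None
E
```

```text
t: 19.05
tcp_pos: [0.5037, -0.003, 0.2745]
tool_rot: [0.969, -0.173, 0.172, 0.031]
force: [0.4, -0.1, 0.5]
finger_gap: 1.0
gripper_force: 0.0
blue -1 109 [0.4705 0.2598 0.0788]
blue 1 93 [0.5732 0.2551 0.1166]
orange -1 89 [0.5195 0.0047 0.078 ]
orange 1 75 [ 0.6155 -0.03    0.1161]
can (array([ 714.5, -147. ]), array([49.7, 52.4]))
bottle (array([721.3, 147.2]), array([51.6, 41. ]))
bowl (array([434.9, 104.4]), array([87.3, 88.9]))
cast (array([ 428. , -100.2]), array([55.9, 36.1]))
```

View pics/s5.png

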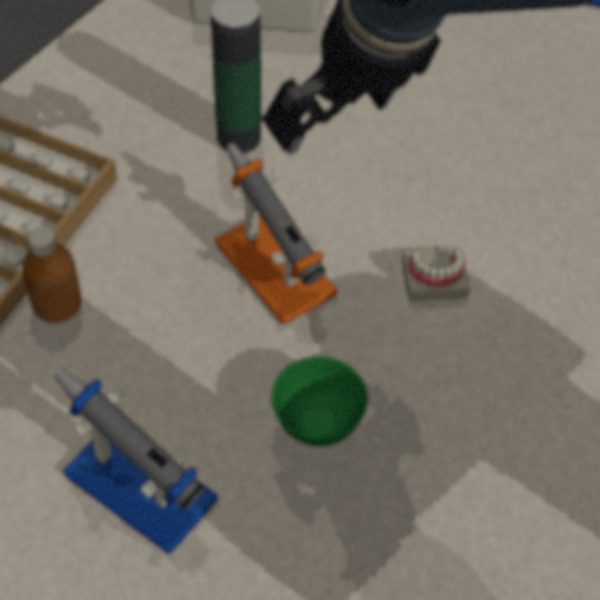

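Each handpiece lies nose up on the stand of its own colour, with the forks between its collars: orange at (280,220) and blue at (130,440). The gripper is clear and the bystanders measure where they were.

```bash
python3 -c "
from station import order; print(order.sign_off())"
```

```text
the job is handed in; nothing more can be done
None
```

The job is handed in: each handpiece was set down nose up on the stand of its own colour and released by about 19 s, and the can, bottle, bowl and tooth cast measured where they began; the sign-off gave no verdict.

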